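Hold a spring clip gaping over a bakery sign's edge

TASK

Squeeze the wooden spring clip open, lift it off its stand and bring it, jaws down, to the taller of the two chalk signs. Finish while still holding it there, squeezed wide open, with its gaping jaws lined up along the card and straddling the middle of the card's top edge, the edge about half-way up between the jaws and nothing of the clip touching the sign, so that a tag can be slipped in before the clip is let shut. Leave both signs, the bell and the pen standing or lying where they are.

Things in the scene. Friction and masses are not known exactly. Their poses are not given: they have to be found in the camera images.
- clip_grip (a point): Where to grip the clip: half-way up its two handles and midway between them, 73 mm above the jaw tips, 28 mm above the pivot. Squeeze the handles together along x. They splay to 53 mm over their outer faces at the top, 42 mm at this height; fully squeezed their outer faces are flat, upright and 26 mm apart. They run from 9 to 46 mm above the pivot. Axes as clip.
- clip: Spring clip: a big clothes-peg of light wood, loose, about 60 g, 91 mm high, 36 mm wide, standing jaws down on its stand. Origin at its mouth: midway between the two jaw tips, 45 mm below the pivot, 73 mm below clip_grip. z up, y along the hinge, x the way the jaws move. Free depth between the jaws, from the tips up to the coil: 39 mm.
- clip_jaw (a joint): Opening angle of one jaw (the other mirrors it), rad: 0 on the stand (tips 4 mm apart), -0.04 shut on nothing, 0.30 squeezed fully open against a stop (tips about 29 mm apart and about 1 mm higher). A spring shuts it: squeezing takes about 3.5 N on each handle to begin, 7 N when fully open.
- clip_stand: Fixed stand: wooden foot 80 (x) x 70 (y) x 14 mm with an upright steel tongue in its middle, 4 mm thick (x), 50 mm wide (y), top 38 mm above the counter. The clip stands on the foot, the tongue between its jaws, axes along the stand's; it comes free straight up after 24 mm. Origin under the centre of the foot, z up. A wall shelf overhangs the back of the counter: carry at short reach.
- sign_tall: The taller chalk sign, loose, light (40 g): upright dark card 2 mm thick (x), 100 mm wide (y), top edge 79 mm above the counter, in a wooden foot 22 x 50 x 12 mm. Origin under the middle of the foot; x across the card (its face looks to -x), y along the card, z up. It may stand on either side of the smaller sign.
- sign_tall_top (a point): Middle of the top edge of the taller sign's card; axes as the sign's.
- sign_small: The smaller chalk sign, loose: card 2 mm thick, 85 mm wide, 64 mm high, in a wooden foot. To be left alone. Origin under the middle of the foot.
- bell: Counter bell, white dome on a dark foot, 74 mm across, 57 mm high, loose, to be left alone. Origin under its centre.
- pen: Marker pen, 135 x 17 x 16 mm, lying on the counter, loose, to be left alone. Origin at the middle of its underside.
Mind the look-alikes: they are no part of the job. What is shaped like the clip but blue, purple or turquoise is not meant.

How it is judged:
By the outcome, as a careful person would: the job done as asked, in the order asked, and still so for the second after the job is handed in, while the arm keeps its last pose, push and grip.
It also fails if it takes over 42 s, if anything falls off the work surface, if the arm or the gripper's body presses on something with over 40 N, if the wrist force passes 120 N, or if a joint passes its speed limit or range.

ROBOT

A 6-joint arm with a two-finger parallel gripper is mounted at the origin on a cart in front of the work surface, level with it; the furniture and walls round the work are solid. World frame = base frame: x ahead of the robot, y to its left, z up, the work surface at z = 0. Lengths are in mm, angles in rad, forces in N, time in s.
With the tool pointing down it reaches from about 300 to 775 mm from the base axis. Payload 14.6 kg.
Tool frame: the origin (TCP) lies at the centre of the arm's flange, where the gripper is bolted on; the fingertips stand 199 mm ahead of it and the grasp point (between the pads) lies 180 mm ahead of it; z points along the fingers, y is the line along which they close (so a half turn about z gives the same grasp; the last joint's range is limited). The gripper opens to 94 mm and grips with 3 to 60 N. Pads are 16 mm wide; open, the fingers measure 119 mm over their backs; the gripper's body (75 mm by 177 mm) begins 78 mm behind the grasp point.
Start: joints at [-0.067, 0.3, 1.521, -0, 1.321, -0.067], TCP at [549.992, -0.002, 404.646] pointing down, gripper open.
Joint ranges: [-3.03, 3.03], [-0.79, 2.21], [0.23, 2.52], [-1.04, 4.18], [0, 3.07], [-2.55, 2.55]. Speed limits (rad/s): [2.22, 2.22, 2.57, 3.14, 3.14, 3.14].

INTERFACE

Orientations are given as [roll, pitch, yaw] about the fixed x, y, z axes, in that order (R = Rz(yaw) Ry(pitch) Rx(roll)).
In Python, from cell import manip, optics, workorder gives the robot as it stands.
- The arm moves only by the tool step_arm, never from a script. Its argument "increments" is a list that holds one entry, the list of rows, each a list of 7 numbers: the turn, a rotation vector about the tool's x, y, z as a fraction of full scale, then the shift along the tool's x, y, z as a fraction of full scale, then the closure, from -1 (fully open) to 1 (shut). In form: [[[wx, wy, wz, tx, ty, tz, fingers], ...]]. A call has 1 to 5 rows; each row shifts and turns the commanded pose from where the row before left it, along the tool's axes as they then stand; what a row does not reach is not made up. Full scale, the value 1, is 40 mm for a shift and 45 degrees for a turn. A row lasts 1/10 s, in which the tool goes at most 50 mm and 8.59 degrees, less where a joint would pass 70% of its speed; a pose out of reach is approached as far as the arm can. A call with a number of a shift or a turn outside -1 to 1 is refused whole. A call with a gripper value outside its range is refused whole. The fingers move at their own pace and stop on an object; "newtons" is the grip in N (left out, the last holds). Time passes only in rows, so rows that do not move let the fingers close. It gives the time, the measured TCP pose, the force, the opening and the grip force at its end, in the units of the state.
- manip.read_state(): the state, without advancing time (a new reading comes with each control period).
- optics.camera(name): name is "scene" or "side" or "wrist"; returns a dict with "frame" (400x640x3 uint8, red, green, blue), "range_z" (400x640 float32, mm along the optical axis (not along the pixel's ray), 0 where there is no reading), "mtx" (3x3 intrinsics, pixels), "cam_to_world" (4x4, takes a point from camera to world coordinates). Camera axes: x right, y down, z forward; pixel columns grow to the right and rows downward; lengths in mm; the calibration is good to about 2 mm. The wrist camera is an equidistant fisheye: a pixel r from the principal point sees the ray r / f radians off the axis. A picture is of the moment at which its call begins.
- workorder.sign_off(): hands the job in; it is judged then, once.
The state is a dict: "clock": time; "joints": joint angles; "qd": joint speeds; "effort": joint torques, N m; "eef_pos": TCP position; "eef_rot": TCP orientation; "wrist_force": force on the tool from outside, world axes, zero at the start; "moment": the same for the moment, N m; "finger_gap": finger opening in mm; "finger_force": force on a finger pad.
Only numpy, scipy, OpenCV 4.12 (cv2) and the standard library are available. Lean on these libraries where they do the work, as an engineer would, in place of code of your own. Each camera call takes 0.05 s, during which the arm holds its last target. There are 200 camera calls.

## Working session

There is one attempt and no reset: what is moved stays moved. The work goes in short steps, Python scripts to look and compute and a tool call to move; the robot and the scene stay as the last step left them, time stands still between calls to the robot, and variables do not carry over. Pictures are saved under pics/ and viewed, at most 10 in all, crops included, and the job is handed in when it is done.

Besides the shell and the picture viewer there is one more tool, called after ">>>" in YAML: its name, and indented under it one key for each argument. step_arm: Moves the arm, as the interface text tells. Its arguments: {"type":"object","properties":{"increments":{"type":"array","items":{"type":"array","items":{"type":"array","items":{"type":"number"}}}},"newtons":{"type":"number"}},"required":["increments"]}

```bash
mkdir -p pics
python3 - <<'E'
from cell import manip, optics
import cv2,numpy as np,pickle
d={n:optics.camera(n) for n in("scene","side")}
pickle.dump(d,open('d.pkl','wb'))
for n in d: cv2.imwrite(f'pics/{n}.png',d[n]['frame'][:,:,::-1]); print(n,d[n]['mtx'].tolist(),d[n]['cam_to_world'].round(3).tolist())
s=manip.read_state();print({k:np.round(s[k],3) for k in s})
E
```

```text
scene [[450.70954211414056, 0.0, 319.0709956195768], [0.0, 450.70954211414056, 195.67170669457136], [0.0, 0.0, 1.0]] [[0.761, -0.47, 0.447, -88.36], [-0.649, -0.539, 0.537, -638.263], [-0.011, -0.699, -0.715, 964.642], [0.0, 0.0, 0.0, 1.0]]
side [[509.35581598681165, 0.0, 321.0749914011164], [0.0, 509.35581598681165, 198.9543250579158], [0.0, 0.0, 1.0]] [[0.9, -0.297, 0.32, -1.948], [-0.436, -0.604, 0.667, -916.152], [-0.005, -0.739, -0.673, 1015.665], [0.0, 0.0, 0.0, 1.0]]
{'clock': np.float64(0.1), 'joints': array([-0.067,  0.3  ,  1.522, -0.   ,  1.321, -0.067]), 'qd': array([-0.   , -0.001, -0.   ,  0.   , -0.   ,  0.002]), 'effort': array([ 2.0000e-03, -5.3264e+01, -3.5328e+01,  7.1000e-02,  2.3000e-02,
       -0.0000e+00]), 'eef_pos': array([5.49973e+02, 2.00000e-03, 4.04127e+02]), 'eef_rot': array([-3.141, -0.   ,  1.571]), 'wrist_force': array([ 0.585, -0.442, -0.204]), 'moment': array([ 0.005, -0.001, -0.032]), 'finger_force': np.float64(0.0), 'finger_gap': np.float64(94.319)}
```

View pics/scene.png

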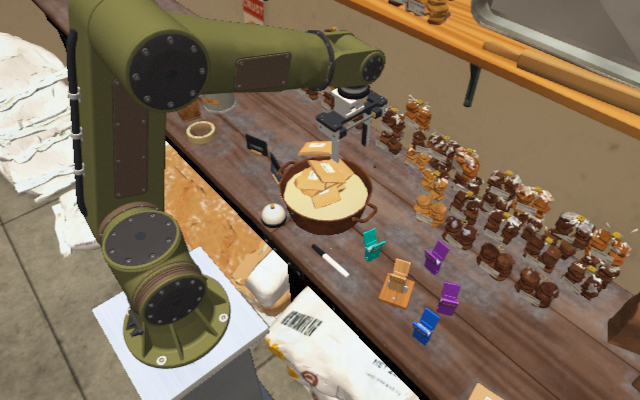

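View pics/side.png

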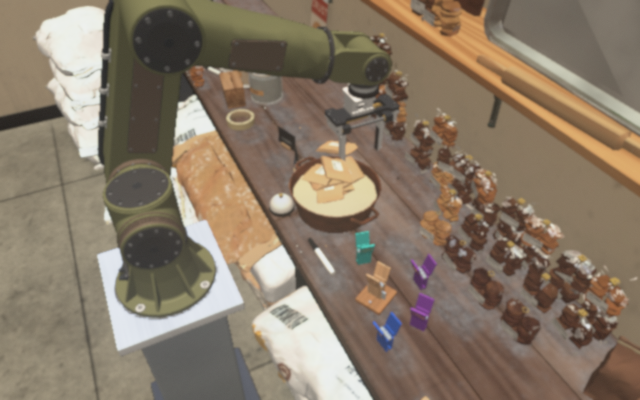

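The scene view shows the wooden clip at about (400,275) on its stand (397,293), and the two dark signs at (257,145) and (277,165) beside the pot. The bell is at (273,213) and the pen at (330,260). In the side view the clip is at (378,280) and one sign at (287,140).

```bash
cat > h.py <<'E'
import numpy as np,cv2
def cloud(c):
    K=c['mtx'];z=c['range_z'];v,u=np.mgrid[:400,:640]
    P=np.stack([(u-K[0,2])/K[0,0]*z,(v-K[1,2])/K[1,1]*z,z],-1)
    T=c['cam_to_world'];return P@T[:3,:3].T+T[:3,3]
E
python3 - <<'E'
import pickle,cv2,numpy as np
from h import *
d=pickle.load(open('d.pkl','rb'))
f=d['scene']['frame'][:,:,::-1]
a=cv2.resize(f[120:200,235:305],(560,600)[:2],interpolation=cv2.INTER_CUBIC)[:600]
b=cv2.resize(f[250:320,370:425],(240,600-0),interpolation=cv2.INTER_CUBIC)
cv2.imwrite('pics/crop.png',np.hstack([a,b]))
for n in d:
    c=d[n];P=cloud(c);hsv=cv2.cvtColor(c['frame'],cv2.COLOR_RGB2HSV)
    ok=(c['range_z']>0)
    # dark sign pixels
    m=ok&(P[...,2]>15)&(P[...,2]<95)&(c['frame'].max(-1)<75)&(P[...,0]>250)&(P[...,0]<600)&(P[...,1]>-50)
    k,l,st,ce=cv2.connectedComponentsWithStats(m.astype('uint8'))
    for i in range(1,k):
        if st[i,4]>25:
            Q=P[l==i];print(n,'dark',st[i],ce[i].round(),Q.mean(0).round(),np.percentile(Q,[2,98],axis=0).round().tolist())
    # around clip: stand & clip
    m=ok&(hsv[...,0]>5)&(hsv[...,0]<22)&(hsv[...,1]>80)&(hsv[...,2]>130)&(P[...,1]<-130)&(P[...,1]>-450)&(P[...,0]<560)&(P[...,0]>300)
    for lo,hi in((8,20),(22,60),(60,85),(85,115)):
        Q=P[m&(P[...,2]>lo)&(P[...,2]<hi)]
        if len(Q)>8:
            print(n,lo,len(Q),Q.mean(0).round(),np.percentile(Q,[2,98],axis=0).round().tolist(),cv2.minAreaRect(Q[:,:2].astype('float32')))
E
```

```text
scene dark [246 134  22  20 223] [256. 143.] [491. 371.  39.] [[479.0, 332.0, 17.0], [503.0, 410.0, 62.0]]
scene dark [271 154  10  27 120] [275. 166.] [466. 236.  48.] [[455.0, 199.0, 17.0], [476.0, 267.0, 78.0]]
scene dark [287 207  41  27 387] [308. 223.] [394.  -9.  49.] [[377.0, -49.0, 16.0], [421.0, 56.0, 83.0]]
scene 8 532 [ 434. -300.   13.] [[398.0, -335.0, 9.0], [486.0, -253.0, 17.0]] ((442.2130126953125, -292.89776611328125), (83.37997436523438, 69.55035400390625), 26.373258590698242)
scene 22 105 [ 437. -295.   39.] [[427.0, -313.0, 22.0], [455.0, -280.0, 59.0]] ((443.36468505859375, -295.3515319824219), (20.02516746520996, 44.194976806640625), 26.455490112304688)
scene 60 157 [ 452. -286.   73.] [[424.0, -307.0, 61.0], [464.0, -269.0, 85.0]] ((441.78466796875, -291.2195129394531), (41.58060073852539, 35.930931091308594), 26.39162254333496)
scene 85 155 [ 447. -289.   95.] [[414.0, -316.0, 86.0], [470.0, -267.0, 102.0]] ((443.2207946777344, -290.64263916015625), (54.46174621582031, 35.835487365722656), 26.813640594482422)
side dark [279 128  19  32 172] [287. 139.] [489. 361.  42.] [[463.0, 221.0, 17.0], [503.0, 409.0, 75.0]]
side 8 540 [ 436. -303.   15.] [[398.0, -336.0, 9.0], [487.0, -267.0, 19.0]] ((443.775634765625, -292.2458801269531), (84.4844970703125, 71.0423812866211), 26.620716094970703)
side 22 116 [ 438. -294.   38.] [[428.0, -310.0, 22.0], [457.0, -271.0, 58.0]] ((443.245849609375, -291.68426513671875), (23.443679809570312, 51.72156524658203), 30.383525848388672)
side 60 140 [ 453. -286.   74.] [[432.0, -305.0, 63.0], [464.0, -270.0, 84.0]] ((442.39154052734375, -290.75921630859375), (40.66756820678711, 36.372230529785156), 25.967491149902344)
side 85 170 [ 448. -289.   96.] [[415.0, -315.0, 86.0], [470.0, -267.0, 105.0]] ((444.2628479003906, -289.73089599609375), (55.84403610229492, 36.60005187988281), 26.143564224243164)
```

View pics/crop.png

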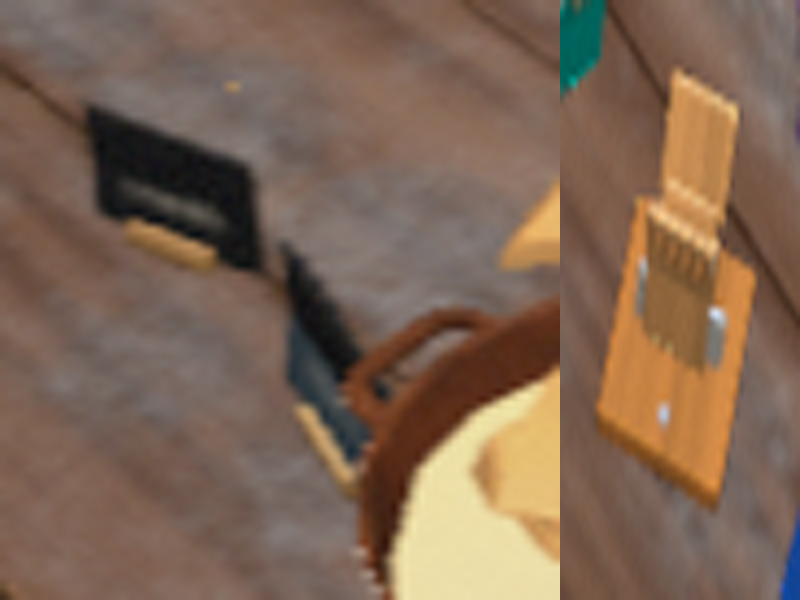

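The crop shows the wooden clip upright on its stand. It also shows two signs. The nearer one (crop 290–390, 245–490) has its top at 78 mm, so it is the tall one; the left one has its top at 62 mm and is the small one. The pot partly hides the tall sign. The clip is at about (443,-291), with its x axis at about 26.5°.

>>> step_arm:
  increments:
    - [[0,0,-0.19,0,0,0,-1],[0,0,-0.19,0,0,0,-1],[0,0,-0.19,0,0,0,-1],[0,0,-0.02,-0.665,-0.705,0,-1],[0,0,0,-0.665,-0.705,0,-1]]

```text
clock: 0.6
eef_pos: [522.4, -72.9, 404.2]
eef_rot: [-3.141, -0.001, 2.037]
wrist_force: [0.8, -0.5, 0.2]
finger_gap: 93.9
finger_force: 0.0
```

>>> step_arm:
  increments:
    - [[0,0,0,-0.665,-0.705,0,-1],[0,0,0,-0.665,-0.705,0,-1],[0,0,0,-0.665,-0.705,0,-1],[0,0,0,-0.665,-0.705,0,-1],[0,0,0,-0.665,-0.705,0,-1]]

```text
clock: 1.1
eef_pos: [455.3, -255.9, 404.5]
eef_rot: [-3.141, -0.0, 2.034]
wrist_force: [0.7, 0.2, 0.1]
finger_gap: 94.3
finger_force: 0.0
```

>>> step_arm:
  increments:
    - [[0,0,0,-0.665,-0.705,0,-1],[0,0,0,0,0,0.4,-1],[0,0,0,0,0,0.4,-1],[0,0,0,0,0,0,-1],[0,0,0,0,0,0,-1]]

```text
clock: 1.6
eef_pos: [442.8, -290.9, 372.9]
eef_rot: [-3.141, -0.0, 2.034]
wrist_force: [-0.4, 0.5, -0.1]
finger_gap: 93.5
finger_force: 0.0
```

Run:
```python
from cell import manip, optics
import cv2,numpy as np,pickle
from h import *
d={n:optics.camera(n) for n in("scene","side","wrist")}
pickle.dump(d,open('d2.pkl','wb'))
cv2.imwrite('pics/wrist1.png',d['wrist']['frame'][:,:,::-1]);print(d['wrist']['mtx'],d['wrist']['cam_to_world'].round(2))
for n in("scene","side"):
    c=d[n];P=cloud(c);m=(c['range_z']>0)&(P[...,2]>16)&(P[...,2]<95)&(c['frame'].max(-1)<80)&(P[...,0]>380)&(P[...,0]<540)&(P[...,1]>150)&(P[...,1]<450)
    k,l,st,ce=cv2.connectedComponentsWithStats(m.astype('uint8'))
    for i in range(1,k):
        if st[i,4]>20:
            Q=P[l==i];Q=Q[(Q[:,2]>20)];v=cv2.fitLine(Q[:,:2].astype('float32'),cv2.DIST_HUBER,0,.01,.01).ravel()
            print(n,st[i],np.percentile(Q,[1,99],axis=0).round().tolist(),v.round(3),np.degrees(np.arctan2(v[1],v[0])))
            T=Q[Q[:,2]>Q[:,2].max()-8];s=(T[:,:2]-v[2:])@v[:2];print(' top',[(v[2:]+x*v[:2]).round(1) for x in(s.min(),s.max())],Q[:,2].max())
# pot extent
c=d['scene'];P=cloud(c);m=(c['range_z']>0)&(P[...,2]>30)&(P[...,2]<250)&(P[...,0]>350)&(P[...,0]<700)&(P[...,1]>-100)&(P[...,1]<215)
Q=P[m];print('pot',np.percentile(Q,[1,99],axis=0).round())
```

```text
[[309.70691629   0.         324.13237405]
 [  0.         309.70691629 199.41160793]
 [  0.           0.           1.        ]] [[ 8.9000e-01  4.3000e-01  1.3000e-01  4.0710e+02]
 [ 4.5000e-01 -8.6000e-01 -2.5000e-01 -2.1760e+02]
 [ 0.0000e+00  2.8000e-01 -9.6000e-01  3.5374e+02]
 [ 0.0000e+00  0.0000e+00  0.0000e+00  1.0000e+00]]
scene [251 147  17   7  33] [[482.0, 333.0, 20.0], [504.0, 385.0, 29.0]] [ 2.91000e-01 -9.57000e-01  4.96629e+02  3.46044e+02] -73.0694
 top [array([491.1, 364.4]), array([501. , 331.7])] 28.86808259962845
scene [270 152  11  29 129] [[455.0, 198.0, 21.0], [475.0, 267.0, 82.0]] [2.39000e-01 9.71000e-01 4.67036e+02 2.36899e+02] 76.16652
 top [array([458.2, 201. ]), array([473.3, 262.4])] 82.36987681471294
side [279 137  20  24 106] [[463.0, 218.0, 21.0], [504.0, 400.0, 82.0]] [2.16000e-01 9.76000e-01 4.76726e+02 2.77620e+02] 77.50583
 top [array([461.4, 208.5]), array([472.7, 259.6])] 82.11222124895528
pot [[358. -90.  33.]
 [608. 185. 165.]]
```

View pics/wrist1.png

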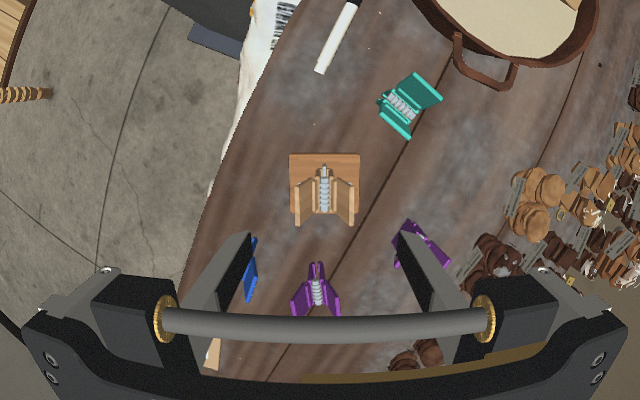

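The wrist view shows the wooden clip at (325,200), centred between the fingers and square to them. The purple and blue decoys are near the fingers, at (420,245), (316,288) and (250,270), so I'll check the clearance to them.

Run:
```python
import pickle,cv2,numpy as np
from h import *
d=pickle.load(open('d.pkl','rb'));c=d['scene'];P=cloud(c);h=cv2.cvtColor(c['frame'],cv2.COLOR_RGB2HSV)
a=np.radians(26.5);tx=np.array([-np.sin(a),np.cos(a)]);ty=np.array([np.cos(a),np.sin(a)])
for n,lo,hi in(('turq',75,95),('blue',100,120),('purple',125,150)):
    m=((h[...,0]>lo)&(h[...,0]<hi)&(h[...,1]>110)&(P[...,2]>3)&(P[...,2]<110)&(P[...,1]<-100)&(P[...,1]>-500)).astype('uint8')
    k,l,st,ce=cv2.connectedComponentsWithStats(m)
    for i in range(1,k):
        if st[i,4]>40:
            Q=P[l==i];q=Q[:,:2]-[443,-291];print(n,ce[i].round(),'tx',np.percentile(q@tx,[2,98]).round(),'ty',np.percentile(q@ty,[2,98]).round(),'z',np.percentile(Q[:,2],98).round())
```

```text
turq [372. 245.] tx [ 63. 113.] ty [50. 99.] z 87.0
blue [426. 325.] tx [-107.  -67.] ty [-124.  -73.] z 87.0
purple [436. 256.] tx [-87. -45.] ty [ 73. 124.] z 86.0
purple [449. 298.] tx [-138. -104.] ty [-34.  14.] z 87.0
```

>>> step_arm:
  increments:
    - [[0,0,0,0,0,0.8,-0.5],[0,0,0,0,0,0.8,-0.5],[0,0,0,0,0,0.6,-0.5],[0,0,0,0,0,0.44,-0.5],[0,0,0,0,0,0,-0.5]]

```text
clock: 2.25
eef_pos: [442.6, -290.7, 265.6]
eef_rot: [-3.14, -0.003, 2.034]
wrist_force: [0.1, 0.1, 0.2]
finger_gap: 70.5
finger_force: 0.0
```

>>> step_arm:
  increments:
    - [[0,0,0,0,0,0,0.2],[0,0,0,0,0,0,0.4],[0,0,0,0,0,0,1],[0,0,0,0,0,0,1],[0,0,0,0,0,0,1]]
  newtons: 20

```text
clock: 2.75
eef_pos: [443.1, -291.2, 268.7]
eef_rot: [3.14, 0.003, 2.034]
wrist_force: [0.9, -0.1, 7.7]
finger_gap: 33.8
finger_force: 4.8
```

>>> step_arm:
  increments:
    - [[0,0,0,0,0,0,1],[0,0,0,0,0,0,1],[0,0,0,0,0,0,1],[0,0,0,0,0,0,1],[0,0,0,0,0,0,1]]

```text
clock: 3.25
eef_pos: [443.3, -291.2, 269.0]
eef_rot: [3.139, 0.004, 2.034]
wrist_force: [2.1, 0.8, 8.5]
finger_gap: 25.3
finger_force: 20.0
```

>>> step_arm:
  increments:
    - [[0,0,0,0,0,-0.2,1],[0,0,0,0,0,-0.3,1],[0,0,0,0,0,-0.4,1],[0,0,0,0,0,-0.6,1],[0,0,0,0,0,-0.7,1]]

```text
clock: 3.75
eef_pos: [442.5, -290.9, 356.5]
eef_rot: [-3.141, -0.001, 2.034]
wrist_force: [-0.5, 0.1, 0.0]
finger_gap: 25.5
finger_force: 20.0
```

>>> step_arm:
  increments:
    - [[0,0,0,0,0,-0.7,1],[0,0,0,0,0,-0.7,1],[0,0,0,0,0,-0.7,1],[0,0,0,0,0,-0.4,1],[0,0,0,0,0,0,1]]

```text
clock: 4.25
eef_pos: [442.4, -290.8, 458.1]
eef_rot: [3.14, 0.004, 2.034]
wrist_force: [0.2, 0.3, -1.2]
finger_gap: 25.2
finger_force: 20.0
```

Run:
```python
from cell import manip, optics
import cv2,numpy as np,pickle
from h import *
d={n:optics.camera(n) for n in("scene","wrist")}
pickle.dump(d,open('d3.pkl','wb'))
a=cv2.resize(d['scene']['frame'][150:330,310:470,::-1],(440,495));b=cv2.resize(d['wrist']['frame'][130:400,160:480,::-1],(360,495))
cv2.imwrite('pics/lift.png',np.hstack([a,b]))
s=manip.read_state();print(s['joints'].round(2),s['eef_pos'].round(1),s['eef_rot'].round(3))
```

```text
[-0.65  0.22  1.51 -0.    1.42 -1.11] [ 442.5 -290.8  454.9] [-3.142 -0.     2.034]
```

View pics/lift.png

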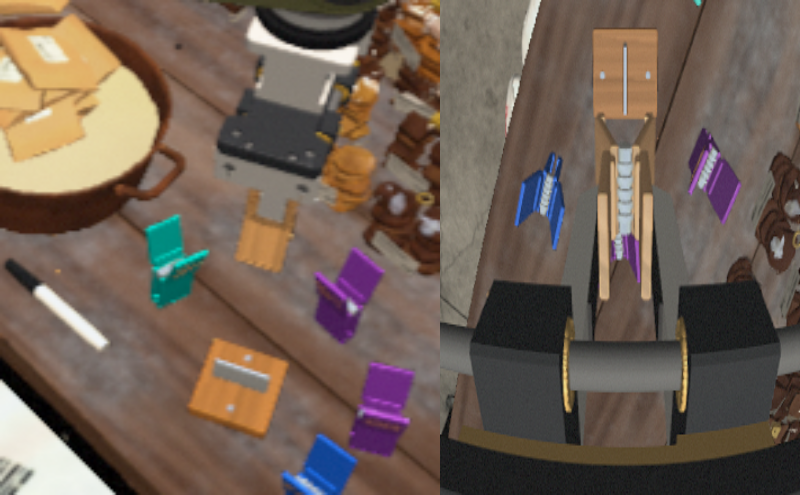

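The crop shows the clip lifted clear of its stand and held wide open. In the wrist half its jaws gape at (625,130), and the decoys are untouched. Next I'll turn it 40° and carry it to the tall sign.

>>> step_arm:
  increments:
    - [[0,0,0.178,0,0,0,1],[0,0,0.178,0,0,0,1],[0,0,0.178,0,0,0,1],[0,0,0.178,0,0,0,1],[0,0,0.178,0,0,0,1]]

```text
clock: 4.85
eef_pos: [442.7, -291.0, 453.7]
eef_rot: [-3.139, -0.001, 1.329]
wrist_force: [0.2, -0.2, -1.0]
finger_gap: 25.6
finger_force: 20.0
```

>>> step_arm:
  increments:
    - [[0,0,0,0.5,-0.1,0,1],[0,0,0,0.8,-0.16,0,1],[0,0,0,0.9,-0.18,0,1],[0,0,0,0.9,-0.18,0,1],[0,0,0,0.9,-0.18,0,1]]

```text
clock: 5.35
eef_pos: [448.7, -126.6, 453.9]
eef_rot: [-3.14, -0.0, 1.335]
wrist_force: [1.0, 0.3, -0.6]
finger_gap: 25.8
finger_force: 20.0
```

>>> step_arm:
  increments:
    - [[0,0,0,0.9,-0.18,0,1],[0,0,0,0.9,-0.18,0,1],[0,0,0,0.9,-0.18,0,1],[0,0,0,0.9,-0.18,0,1],[0,0,0,0.9,-0.18,0,1]]

```text
clock: 5.85
eef_pos: [455.7, 57.0, 454.0]
eef_rot: [-3.14, 0.001, 1.335]
wrist_force: [0.1, 0.1, -0.4]
finger_gap: 25.5
finger_force: 20.0
```

>>> step_arm:
  increments:
    - [[0,0,0,0.9,-0.18,0,1],[0,0,0,0.9,-0.18,0,1],[0,0,0,0.9,-0.16,0,1],[0,0,0,0.6,-0.12,0,1],[0,0,0,0.2,-0.04,0,1]]

```text
clock: 6.35
eef_pos: [462.0, 199.7, 453.7]
eef_rot: [-3.14, 0.001, 1.337]
wrist_force: [-0.1, -0.7, -1.0]
finger_gap: 25.6
finger_force: 20.0
```

>>> step_arm:
  increments:
    - [[0,0,0,0,0,0,1],[0,0,0,0,0,0,1],[0,0,0,0,0,0,1]]

```text
clock: 6.65
eef_pos: [462.3, 197.0, 455.0]
eef_rot: [-3.141, 0.0, 1.334]
wrist_force: [0.5, 0.6, -1.2]
finger_gap: 25.6
finger_force: 20.0
```

Run:
```python
from cell import manip, optics
import cv2,numpy as np,pickle
d={n:optics.camera(n) for n in("scene","side","wrist")}
pickle.dump(d,open('d4.pkl','wb'))
cv2.imwrite('pics/hover.png',d['wrist']['frame'][:,:,::-1])
s=manip.read_state();print(s['joints'].round(2),s['eef_pos'].round(1),s['eef_rot'].round(3),d['wrist']['cam_to_world'].round(3))
```

```text
[ 0.33  0.16  1.58 -0.    1.41  0.57] [462.3 197.3 455.1] [ 3.141 -0.     1.334] [[ 9.72000e-01 -2.24000e-01 -6.60000e-02  4.82461e+02]
 [-2.34000e-01 -9.33000e-01 -2.73000e-01  2.76783e+02]
 [ 0.00000e+00  2.81000e-01 -9.60000e-01  4.35436e+02]
 [ 0.00000e+00  0.00000e+00  0.00000e+00  1.00000e+00]]
```

View pics/hover.png

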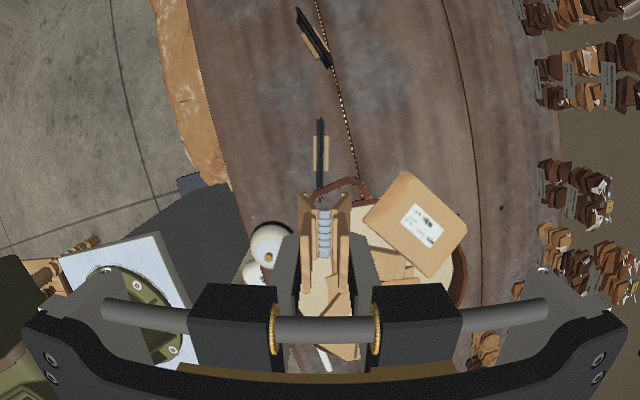

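The wrist view shows the tall card edge-on from (320,118) to about (320,188), with its foot at (321,153) just ahead of the clip. The small sign is farther off at (313,38). The held clip is still open, with its jaws at (322,195).

```bash
cat >> h.py <<'E'
def ray(c,uv,z):
    K=c['mtx'];T=c['cam_to_world'];d=(np.atleast_2d(uv)-K[:2,2])/K[0,0];r=np.linalg.norm(d,axis=1,keepdims=True)
    v=np.hstack([d/np.maximum(r,1e-9)*np.sin(r),np.cos(r)])@T[:3,:3].T
    return T[:3,3]+v*((z-T[2,3])/v[:,2:])
E
python3 - <<'E'
import pickle
from h import *
d=pickle.load(open('d4.pkl','rb'));c=d['wrist'];f=c['frame']
m=np.zeros((400,640),'uint8');m[105:200,308:335]=(f[105:200,308:335].max(-1)<60)
k,l,st,ce=cv2.connectedComponentsWithStats(m);i=1+st[1:,4].argmax();print(st[i],ce[i])
for r in range(112,198,3): 
    q=np.where(l[r]==i)[0]; print(r,(q.min(),q.max()) if len(q) else '',f[r,320].tolist(),end=' ; ')
print()
rows=[r for r in range(120,188) if (l[r]==i).any()]
rg=c['range_z']
for r in(120,130,150,170,180):print(r,rg[r,316:326].round())
h=cv2.cvtColor(f,cv2.COLOR_RGB2HSV);mf=np.zeros_like(m);mf[125:185,308:335]=((h[...,1]>70)&(h[...,2]>120))[125:185,308:335]
y,x=np.where(mf);print('foot',x.min(),x.max(),y.min(),y.max())
E
```

```text
[316 117   8  73 410] [319.67560976 153.63170732]
112  [100, 84, 76] ; 115  [103, 87, 78] ; 118 (np.int64(320), np.int64(321)) [48, 45, 41] ; 121 (np.int64(317), np.int64(323)) [41, 40, 41] ; 124 (np.int64(317), np.int64(323)) [36, 37, 38] ; 127 (np.int64(317), np.int64(323)) [49, 51, 47] ; 130 (np.int64(317), np.int64(323)) [44, 47, 45] ; 133 (np.int64(317), np.int64(323)) [35, 38, 38] ; 136 (np.int64(318), np.int64(322)) [32, 33, 37] ; 139 (np.int64(318), np.int64(322)) [27, 33, 33] ; 142 (np.int64(318), np.int64(322)) [29, 35, 35] ; 145 (np.int64(320), np.int64(322)) [26, 32, 32] ; 148 (np.int64(320), np.int64(322)) [37, 40, 44] ; 151 (np.int64(318), np.int64(322)) [23, 27, 31] ; 154 (np.int64(318), np.int64(322)) [25, 32, 34] ; 157 (np.int64(318), np.int64(322)) [34, 36, 37] ; 160 (np.int64(318), np.int64(322)) [36, 38, 44] ; 163 (np.int64(317), np.int64(322)) [36, 39, 45] ; 166 (np.int64(317), np.int64(322)) [36, 39, 43] ; 169 (np.int64(317), np.int64(322)) [36, 37, 40] ; 172 (np.int64(316), np.int64(322)) [27, 34, 37] ; 175 (np.int64(316), np.int64(322)) [28, 30, 36] ; 178 (np.int64(316), np.int64(322)) [29, 36, 40] ; 181 (np.int64(316), np.int64(322)) [33, 37, 41] ; 184 (np.int64(316), np.int64(322)) [31, 35, 40] ; 187 (np.int64(317), np.int64(322)) [42, 39, 34] ; 190  [89, 61, 49] ; 193  [92, 63, 51] ; 196  [133, 121, 118] ; 
120 [410. 399. 399. 389. 345. 344. 359. 349. 348. 421.]
130 [414. 404. 402. 390. 348. 347. 360. 352. 353. 424.]
150 [422. 408. 409. 397. 356. 373. 366. 422. 421. 421.]
170 [427. 415. 402. 401. 362. 383. 372. 430. 430. 430.]
180 [431. 417. 406. 406. 365. 384. 374. 446. 445. 446.]
foot 313 329 135 170
```

Run:
```python
import pickle
from h import *
d=pickle.load(open('d4.pkl','rb'));c=d['wrist']
p=ray(c,[[320.7,117.5],[320.2,188.5],[320.2,187.5]],79);print(p.round(1),np.linalg.norm(p[0]-p[1]),np.degrees(np.arctan2(*(p[0]-p[1])[1::-1])))
q=ray(c,[[321,134.5],[321,170.5],[312.5,134.5],[329.5,134.5]],12);print('foot',q.round(1),q[:2].mean(0).round(1))
print('top mid',p[:2].mean(0).round(1))
for n in('scene','side'):
    s=d[n];P=cloud(s);m=(s['range_z']>0)&(P[...,2]>20)&(P[...,2]<95)&(s['frame'].max(-1)<80)&(P[...,0]>440)&(P[...,0]<500)&(P[...,1]>150)&(P[...,1]<285)
    if m.sum()>10:
        Q=P[m];v=cv2.fitLine(Q[:,:2].astype('float32'),cv2.DIST_HUBER,0,.01,.01).ravel();print(n,m.sum(),v.round(3),np.degrees(np.arctan2(v[1],v[0])),np.percentile(Q,[1,99],axis=0).round())
```

```text
[[477.  270.6  79. ]
 [456.7 189.5  79. ]
 [457.  190.7  79. ]] 83.61550286816458 75.95317399014068
foot [[470.9 246.7  12. ]
 [459.  197.9  12. ]
 [459.6 249.4  12. ]
 [482.1 244.   12. ]] [464.9 222.3  12. ]
top mid [466.8 230.   79. ]
scene 123 [2.44000e-01 9.70000e-01 4.66195e+02 2.32976e+02] 75.89201 [[449. 174.  20.]
 [494. 269.  81.]]
side 28 [2.43000e-01 9.70000e-01 4.68327e+02 2.42441e+02] 75.95147 [[462. 217.  32.]
 [474. 264.  79.]]
```

>>> step_arm:
  increments:
    - [[0,0,0.012,0.31,-0.042,0,1],[0,0,0,0.31,-0.042,0.4,1],[0,0,0,0,0,0.8,1],[0,0,0,0,0,0.8,1],[0,0,0,0,0,0.5,1]]

```text
clock: 7.3
eef_pos: [464.6, 222.4, 352.9]
eef_rot: [-3.14, 0.001, 1.325]
wrist_force: [0.3, -0.4, 0.3]
finger_gap: 25.4
finger_force: 20.0
```

>>> step_arm:
  increments:
    - [[0,0,0,0,0,0.25,1],[0,0,0,0,0,0,1],[0,0,0,0,0,0,1]]

```text
clock: 7.6
eef_pos: [465.1, 222.8, 346.1]
eef_rot: [3.141, -0.001, 1.326]
wrist_force: [0.0, 0.7, -1.3]
finger_gap: 25.2
finger_force: 20.0
```

Run:
```python
from cell import manip, optics
import cv2,numpy as np,pickle
d={n:optics.camera(n) for n in("scene","side","wrist")}
pickle.dump(d,open('d5.pkl','wb'))
a=cv2.resize(d['wrist']['frame'][80:280,240:400,::-1],(480,600),interpolation=cv2.INTER_CUBIC)
b=cv2.resize(d['scene']['frame'][105:225,230:294,::-1],(320,600),interpolation=cv2.INTER_CUBIC)
cv2.imwrite('pics/near.png',np.hstack([a,b]))
s=manip.read_state();print(s['eef_pos'].round(1),s['eef_rot'].round(3))
```

```text
[465.  222.9 346.2] [ 3.140e+00 -1.000e-03  1.326e+00]
```

View pics/near.png

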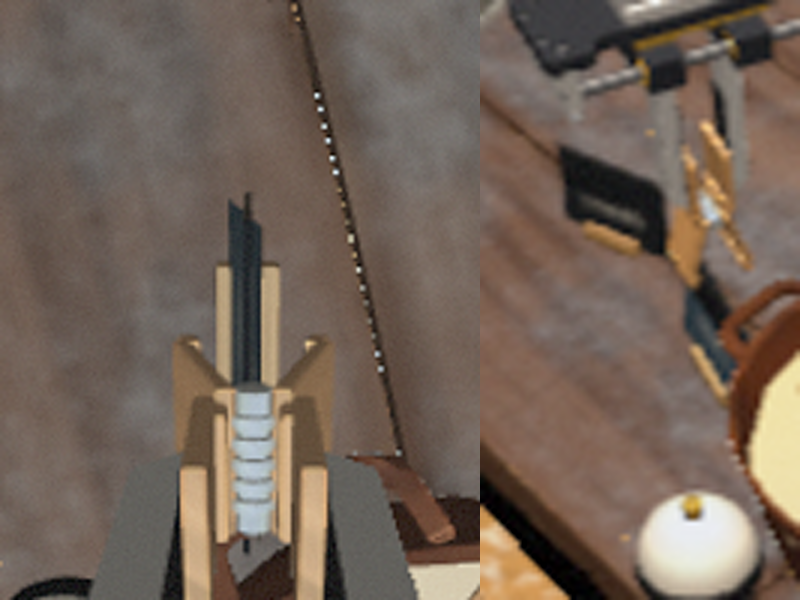

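In the wrist crop the gaping jaws are at about (190,345) and (318,345), the card lies between them at x≈248, and the foot spans 217–280. The scene half shows the clip above the card, with the small sign and the bell standing. I'll check the height and fore-aft offset, then descend.

Run:
```python
import pickle
from h import *
d=pickle.load(open('d5.pkl','rb'));c=d['wrist']
a=1.326;tx=np.array([np.cos(a),np.sin(a)]);ty=np.array([np.sin(a),-np.cos(a)]);o=np.array([465,222.9])
f=lambda uv,z:[((p[:2]-o)@tx).round(1) for p in ray(c,uv,z)]+[((p[:2]-o)@ty).round(1) for p in ray(c,uv,z)]
g=lambda x,y:[240+x/3,80+y/3]
for z in(86,92,98):print('tips',z,f([g(185,343),g(320,343)],z))
print('card far',f([g(248,193)],79),'foot',f([g(248.5,264)],12))
print('range tips',c['range_z'][190:198,300:308].round())
P=cloud(d['scene']);s=d['scene'];h=cv2.cvtColor(s['frame'],cv2.COLOR_RGB2HSV)
q=(P[...,:2]-o);m=(h[...,0]>5)&(h[...,0]<22)&(h[...,1]>80)&(h[...,2]>110)&(abs(q@tx)<35)&(abs(q@ty)<35)&(P[...,2]>60)&(P[...,2]<200)
Q=P[m];print(len(Q),'z',np.percentile(Q[:,2],[0,2,98,100]),'tx',np.percentile(q[m]@tx,[2,98]),'ty',np.percentile(q[m]@ty,[2,98]))
```

```text
tips 86 [np.float64(16.2), np.float64(16.2), np.float64(-16.7), np.float64(19.6)]
tips 92 [np.float64(17.9), np.float64(17.9), np.float64(-16.3), np.float64(19.1)]
tips 98 [np.float64(19.5), np.float64(19.5), np.float64(-15.8), np.float64(18.7)]
card far [np.float64(55.8), np.float64(0.2)] foot [np.float64(24.1), np.float64(0.2)]
range tips [[338. 338. 338. 338. 339. 337. 338. 338.]
 [240. 241. 241. 239. 240. 336. 338. 338.]
 [241. 240. 240. 240. 240. 337. 337. 337.]
 [238. 238. 237. 236. 237. 236. 337. 337.]
 [233. 233. 235. 234. 236. 234. 236. 339.]
 [231. 229. 231. 230. 230. 234. 236. 338.]
 [228. 227. 227. 227. 227. 227. 236. 340.]
 [227. 225. 225. 225. 225. 224. 223. 341.]]
241 z [ 74.95527402  79.99670359 180.3986084  187.90042483] tx [-31.3795872   16.99745754] ty [-18.12969054  19.93860955]
```

>>> step_arm:
  increments:
    - [[0,0,0,0,-0.03,0,1],[0,0,0,0,0,0.2,1],[0,0,0,0,0,0.3,1],[0,0,0,0,0,0.2,1],[0,0,0,0,0,0.12,1]]

```text
clock: 8.25
eef_pos: [463.6, 223.1, 310.9]
eef_rot: [-3.14, 0.001, 1.326]
wrist_force: [0.8, -0.2, -0.2]
finger_gap: 25.5
finger_force: 20.0
```

>>> step_arm:
  increments:
    - [[0,0,0,0,0,0,1],[0,0,0,0,0,0,1],[0,0,0,0,0,0,1],[0,0,0,0,0,0,1],[0,0,0,0,0,0,1]]

```text
clock: 8.75
eef_pos: [463.7, 223.2, 312.5]
eef_rot: [3.141, -0.0, 1.326]
wrist_force: [-0.9, 0.8, -1.0]
finger_gap: 25.9
finger_force: 20.0
```

Run:
```python
from cell import manip, optics
import cv2,numpy as np,pickle
d={n:optics.camera(n) for n in("scene","side","wrist")}
pickle.dump(d,open('d6.pkl','wb'))
a=cv2.resize(d['wrist']['frame'][80:280,240:400,::-1],(480,600),interpolation=cv2.INTER_CUBIC)
b=cv2.resize(d['scene']['frame'][105:225,230:294,::-1],(320,600),interpolation=cv2.INTER_CUBIC)
cv2.imwrite('pics/final.png',np.hstack([a,b]))
s=manip.read_state();print(s['clock'],s['eef_pos'].round(1),s['eef_rot'].round(3),s['wrist_force'].round(1),s['finger_gap'])
```

```text
8.9 [463.7 223.1 312.3] [ 3.142 -0.     1.326] [-0.4 -0.1 -1.3] 25.320160910340185
```

View pics/final.png

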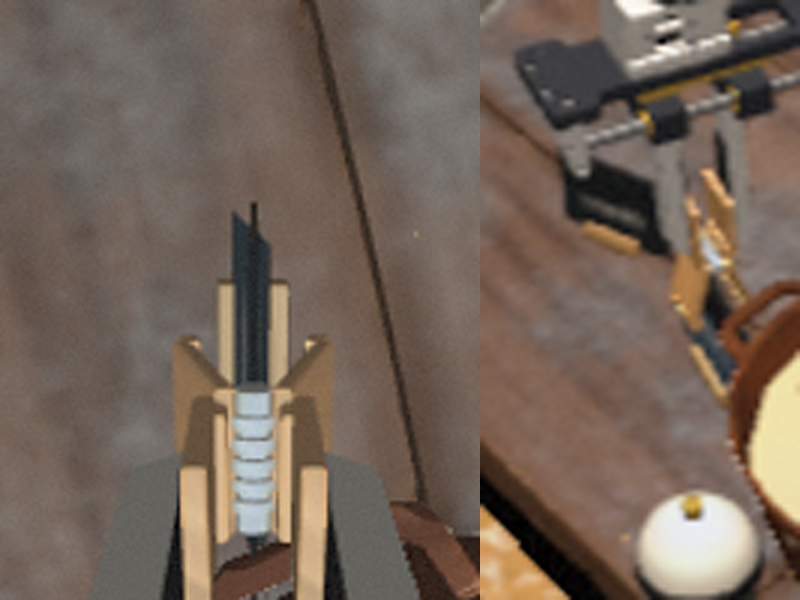

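In the final wrist crop the card sits midway between the open jaws (tips at 178 and 330, foot 218–289). In the scene half the jaws straddle the card's top edge, and the signs and bell are undisturbed. Contact force is about zero, so I'm handing in.

```bash
python3 -c "
from cell import workorder
print(workorder.sign_off())"
```

```text
the job is handed in; nothing more can be done
None
```

The job is handed in: the clip is held squeezed wide open, jaws down, over the middle of the taller sign's top edge, with the edge about half-way up between the jaws and no contact seen or felt.

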